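# Uncap a wiper connector, stow its cap and snap its cover shut

### The arm

A 6-joint arm with a two-finger parallel gripper is mounted at the origin on the work surface. World frame = base frame: x ahead of the robot, y to its left, z up, the work surface at z = 0. Lengths are in m, angles in rad, forces in N, time in s.
With the tool pointing down it reaches from about 0.375 to 0.975 m from the base axis. Payload 3.8 kg.
Tool frame: the origin (TCP) lies midway between the tips of the shut fingers; the grasp point (between the pads) lies 19 mm behind it; z points along the fingers, y is the line along which they close (so a half turn about z gives the same grasp; the last joint's range is limited). The gripper opens to 88 mm and grips with 3 to 60 N. Pads are 18 mm wide; open, the fingers measure 123 mm over their backs; the gripper's body (75 mm by 187 mm) begins 45 mm behind the grasp point.
Start: joints at [1.308, 0.264, 1.604, -0, 1.274, -0.037], TCP at [0.151, 0.658, 0.211] pointing down, gripper open.
Joint ranges: [-2.63, 2.63], [-0.94, 2.18], [0.31, 2.57], [-1.31, 4.45], [0, 2.66], [-2.55, 2.55]. Speed limits (rad/s): [2.57, 2.57, 3.14, 3.14, 3.14, 3.14].

### API

Orientations are given as a rotation vector (axis times angle).
In Python, from cell import manip, inverse_kinematics, cams, order gives the robot as it stands. Calls block until the motion is done:
- manip.move_pose(position, orientation): joint-space move of the TCP to a pose.
- manip.move_linear(position, rate=0.15, rot=None): straight line of the TCP; rot=None keeps the orientation; rate is the mean speed in m/s.
- manip.set_joints(angles): joint-space move.
- manip.set_gripper(opening, force=None): finger opening in m; force is the grip in N (None keeps the last); returns when the fingers have stopped.
- manip.dwell(seconds).
- inverse_kinematics(position, orientation): joint angles nearest the present ones, or None.
- manip.state(): the state.
- cams.capture(name): name is "scene" or "top" or "wrist"; returns a dict with "image" (420x560x3 uint8, blue, green, red), "z_map" (420x560 float32, m along the optical axis (not along the pixel's ray), 0 where there is no reading), "intrinsics" (3x3 intrinsics, pixels), "position" and "orientation" of the camera in the world; the wrist camera has in their place "T_tool_cam" (4x4, takes a point from camera to tool coordinates, whose origin is the TCP and whose axes are the flange's). Camera axes: x right, y down, z forward; pixel columns grow to the right and rows downward; lengths in m; the calibration is good to about 2 mm. A picture is of the moment at which its call begins: read the wrist's pose just before it.
A pose or a line that the arm cannot do raises manip.IKError and nothing moves.
- order.close_job(): hands the job in; it is judged then, once.
The state is a dict: "clock": time; "joint_pos": joint angles; "joint_velocities": joint speeds; "tau": joint torques, N m; "tool_pos": TCP position; "tcp_rot": TCP orientation; "contact_force": force on the tool from outside, world axes, zero at the start; "moment": the same for the moment, N m; "gripper_width": finger opening in m; "grasp_force": force on a finger pad.
Only numpy, scipy, OpenCV 4.12 (cv2) and the standard library are available. Lean on these libraries where they do the work, as an engineer would, in place of code of your own. Each camera call takes 0.05 s, during which the arm holds its last target. There are 200 camera calls.

### The job

On the sloping jig is a wiper connector with a loose grey transit cap over its metal boss. Lift the cap off and set it down, not dropped, right way up and fully home in the one empty nest of the holder; after that swing the connector's hinged cover over the boss and press it until the catch snaps and holds it shut. Do not put the cap down on the bench or tip it over, and leave the two stored caps, the oil bottle and the screwdriver where they are.

Things in the scene. Friction and masses are not known exactly. Their poses are not given: they have to be found in the camera images.
- cap: loose grey plastic cap over the connector's boss: round cup 40 mm across, 24 mm high, open below (bore 32 mm across, 19 mm deep), with a grip fin on top 30 mm long (its x), 12 mm thick (its y), 20 mm high; 44 mm high in all, 40 g. Origin: centre of its open underside; z up through the fin. Starts square on the sloping connector, rim on its top face, fin about 20 degrees off the connector's x
- connector: black wiper connector on the jig, sloping 30 degrees, top face 125 x 56 mm. Origin: on that face at the centre of the steel boss (27 mm across, 16 mm high), under the cap. z: square to the face, the way the cap comes off, leaning to the robot's side; x: uphill to the cover's hinge; y: along the hinge. Hinge cheeks at x 47..65, y +-31 mm reach z 31 mm; sprung catch at x -57..-34 reaches z 32 mm
- cover (a joint): black hinged cover's angle, rad: 0 = shut, held by the catch; starts open at 1.8 to 2.15, stays where left. Hinge line: parallel to the connector's y at x=55, z=26 mm. At angle a the cover runs from it along (-cos a, 0, sin a) (connector frame): plate 80 mm long with a nose to 91, 52 wide, 6 thick, 14 mm flanges inside. Catch: met at 0.11, snaps below 0.05, about 6 N on the pad
- cover_pad (a point): point on the cover's outer face (on top when shut), mid-width, 68 mm from the hinge line, where a thumb would press
- jig: aluminium jig on a steel foot plate 190 x 130 mm, fixed to the bench, carrying the connector. Origin: bench level, straight below the connector's origin, which is 65 mm up; x points level in the connector's uphill direction. Its sloping plate is 120 mm wide and about 110 mm high at the uphill end, 90 mm uphill of the boss
- rail_plate: holder plate lying on the bench, 84 x 226 x 12 mm, fixed; origin: centre of its underside, long side along its y; carries three square white nests in a row, 70 mm apart
- nest: the empty nest: white square block 62 x 62 x 16 mm, fixed on the holder plate, with a round pocket 46 mm across and 12 mm deep, open on top. Origin: centre of its underside, 12 mm above the bench; any of the three places in the row
- nest_seat (a point): centre of the floor of the empty nest's pocket, 4 mm above the nest's underside, level; the cap's underside rests here
- nest_b: a second nest of the same shape, with a stored cap in it; origin: centre of its underside
- nest_c: a third nest of the same shape, with a stored cap in it; origin: centre of its underside
- parked_b: stored cap standing in nest_b, same shape and axes as cap; to be left alone
- parked_c: stored cap standing in nest_c, same shape and axes as cap; to be left alone
- oil_can: aluminium oil bottle standing on the bench between jig and holder, 48 mm across, 150 mm high, 300 g, origin: centre of its underside; to be left alone
- driver: short screwdriver lying on the bench between jig and holder, 140 mm long along its x; to be left alone
There are look-alikes about, which are no part of the job. Of the things like the jig, leave any that is brown; of the rest the smaller one is meant.

How it is judged:
By the outcome, as a careful person would: the job done as asked, in the order asked, and still so for the second after the job is handed in, with the robot touching nothing.
It also fails if it takes over 56 s, if anything falls off the work surface, if the arm or the gripper's body presses on something with over 40 N, if the wrist force passes 120 N, or if a joint passes its speed limit or range.

## Working session

There is one attempt and no reset: what is moved stays moved. The work goes in short steps, each a Python script; the robot and the scene stay as the last script left them, time stands still between calls to the robot, and variables do not carry over. Pictures are saved under pics/ and viewed, at most 10 in all, crops included, and the job is handed in when it is done.

```bash
ls; mkdir -p pics
python3 - <<'E'
from cell import manip,cams
import cv2,numpy as np,pickle
d={}
for n in("scene","top"):
    c=cams.capture(n); d[n]=c; cv2.imwrite(f"pics/{n}0.png",c["image"]); print(n,c["intrinsics"].tolist(),c["position"],c["orientation"],(c["z_map"]>0).mean())
pickle.dump(d,open("d0.pkl","wb"))
s=manip.state();print(s["clock"],s["tool_pos"],s["tcp_rot"],s["gripper_width"])
E
```

```text
pics
scene [[453.6003646230269, 0.0, 287.20804316830464], [0.0, 453.6003646230269, 209.11036675936026], [0.0, 0.0, 1.0]] [1.17234054 0.15510598 0.91967923] [-1.75303229 -1.87323426  0.68799232] 0.9961437074829932
top [[531.5713306032102, 0.0, 275.8587257883472], [0.0, 531.5713306032102, 207.049151074491], [0.0, 0.0, 1.0]] [0.34215445 0.13581311 1.31436478] [-2.20004471  2.1377913  -0.15644573] 0.9961947278911565
0.1 [0.15096039 0.6571865  0.20942319] [-0.35392155 -3.12129628  0.003132  ] 0.08828511393147162
```

View pics/scene0.png

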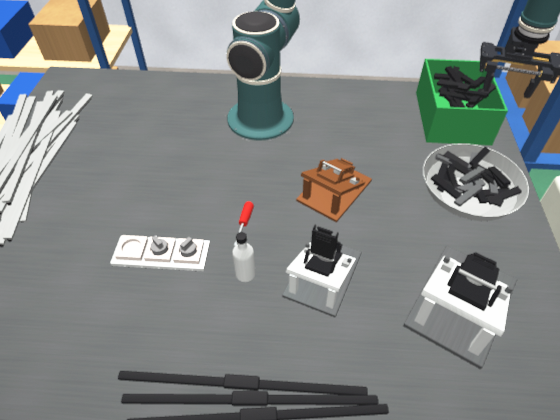

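View pics/top0.png

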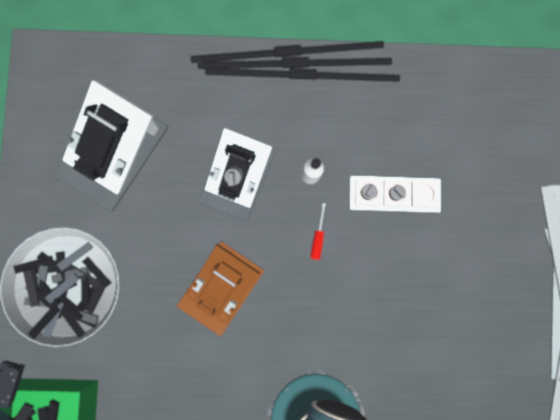

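Scene view: jig-like things are the small white jig (scene 320,265 / top 237,170), the big white jig (scene 470,295 / top 110,145) and the brown one (scene 335,185 / top 220,290). The brown one is excluded and the smaller white is meant, so top (237,170), with the cap at (232,178). The empty nest is at top (425,194), scene (130,247); the stored caps are at top (369,191) and (397,192).

```bash
cat > h.py <<'E'
import numpy as np,cv2
from scipy.spatial.transform import Rotation as R
def cloud(c,T=None):
    K=c["intrinsics"];z=c["z_map"];v,u=np.mgrid[:z.shape[0],:z.shape[1]]
    p=np.stack([(u-K[0,2])/K[0,0]*z,(v-K[1,2])/K[1,1]*z,z],-1)
    if T is None:
        return p@R.from_rotvec(c["orientation"]).as_matrix().T+c["position"]
    return p@T[:3,:3].T+T[:3,3]
E
python3 - <<'E'
import pickle;from h import *
d=pickle.load(open("d0.pkl","rb"));c=d["top"];P=cloud(c);im=c["image"]
print("bench z",np.median(P[300:340,330:400,2]))
for n,(u,v) in dict(cap=(232,178),hinge=(240,152),nestE=(425,194),b=(369,191),c=(397,192),oil=(315,165),drv=(317,245),big=(100,140)).items(): print(n,P[v,u].round(4),im[v,u])
hsv=cv2.cvtColor(im,cv2.COLOR_BGR2HSV)
w=((hsv[...,1]<40)&(hsv[...,2]>190)).astype(np.uint8)
n,l,st,ce=cv2.connectedComponentsWithStats(w)
for i in range(1,n):
    if st[i,4]>150:
        q=P[l==i]; print(st[i],ce[i].round(1),q.min(0).round(3),q.max(0).round(3))
cv2.imwrite("pics/crop1.png",cv2.resize(im[120:225,190:330],None,fx=5,fy=5,interpolation=cv2.INTER_CUBIC))
# nests: points with height 20..40mm near rail
m=(P[...,2]>.006)&(P[...,2]<.045);m[:, :345]=0;m[:,445:]=0;m[:170]=0;m[220:]=0
print("rail",cv2.minAreaRect((P[m][:,:2]*1000).astype(np.float32)))
# slope plane of jig
i=l[195,215] or l[160,262]
q=P[l==i];ctr=q.mean(0);U,S,Vt=np.linalg.svd(q-ctr,full_matrices=False);print("plane n",Vt[2],ctr,S)
E
```

```text
bench z -0.0006964904365300839
cap [0.5545 0.2133 0.1058] [156 152 150]
hinge [0.596  0.1926 0.1943] [41 40 39]
nestE [ 0.5449 -0.2608  0.017 ] [246 246 247]
b [ 0.5414 -0.1127  0.0593] [170 166 163]
c [ 0.5409 -0.1799  0.0604] [114 111 110]
oil [0.5828 0.0263 0.1456] [62 58 57]
drv [0.4102 0.0066 0.0261] [ 34  42 238]
big [0.627  0.5118 0.1336] [53 50 48]
[  73   81   79  113 2663] [116.8 131.7] [ 0.342  0.136 -0.004] [0.805 0.622 1.314]
[ 205  128   67   80 1971] [239. 165.] [ 0.342  0.125 -0.003] [0.701 0.284 1.314]
[ 63 133  16  34 279] [ 71.  151.6] [0.342 0.136 0.   ] [0.656 0.639 1.314]
[305 165  18  18 197] [313.2 172.8] [0.562 0.005 0.033] [0.594 0.045 0.137]
[ 350  176   91   37 2687] [396.8 193.9] [ 0.342 -0.306 -0.007] [0.59  0.136 1.314]
[542 186  18  98 936] [553.4 219.7] [ 0.335 -0.581  0.043] [0.57  0.136 1.314]
[   7  228  108   54 1915] [ 65.8 247. ] [ 0.311  0.136 -0.005] [0.436 0.724 1.314]
[552 276   8 102 554] [555.6 329.2] [ 0.116 -0.574  0.04 ] [0.351 0.136 1.314]
[ 68 280  13  24 187] [ 74.9 293.1] [ 0.255  0.574 -0.004] [0.31  0.605 0.012]
[551 367   9  53 244] [556.5 400.9] [ 0.029 -0.553  0.068] [ 0.144 -0.523  0.083]
rail ((543.2568969726562, -190.80288696289062), (98.62662506103516, 236.99705505371094), 1.6861177682876587)
plane n [ 0.00211671 -0.98845968 -0.15146941] [0.59174516 0.20044101 0.07046347] [3.31094094 2.08318393 1.85713176]
```

View pics/crop1.png

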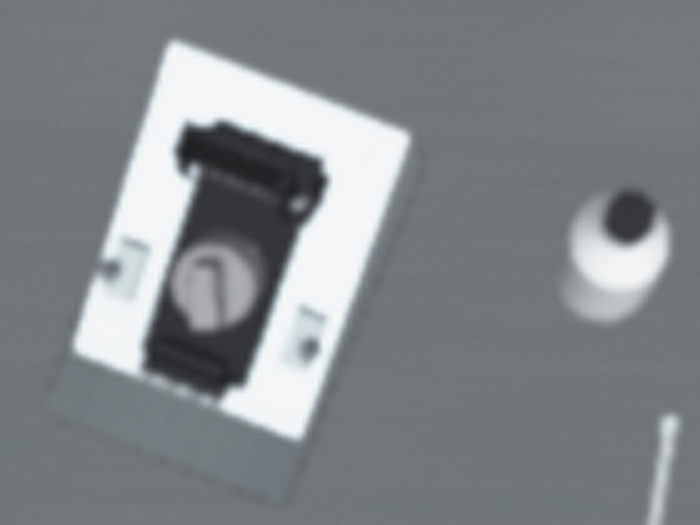

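The crop confirms the choice: small white jig, black connector, and the grey cap with its fin at crop (212,285). The hinge and open cover are up at (255,165) and the catch is at (190,365). Next I'll fit the jig pose.

Run:
```python
import pickle;from h import *
from cell import cams,manip
d=pickle.load(open("d0.pkl","rb"));c=d["top"];P=cloud(c);im=c["image"];z=c["z_map"]
hsv=cv2.cvtColor(im,cv2.COLOR_BGR2HSV)
w=((hsv[...,1]<40)&(hsv[...,2]>190)).astype(np.uint8)
n,l,st,ce=cv2.connectedComponentsWithStats(w)
def plane(q):
    for k in range(6):
        o=np.median(q,0) if k==0 else q.mean(0)
        co=np.linalg.lstsq(np.c_[q[:,:2],np.ones(len(q))],q[:,2],rcond=None)[0]
        r=q[:,2]-np.c_[q[:,:2],np.ones(len(q))]@co; q=q[abs(r)<max(.004,1.5*np.median(abs(r)))]
    nn=np.r_[-co[:2],1];return nn/np.linalg.norm(nn),co,len(q),np.std(r)
for lab in (l[160,262],):
    q=P[(l==lab)&(z>.5)]; q=q[(q[:,2]>.02)&(q[:,2]<.14)]
    nn,co,N,s=plane(q);print("jig n",nn,"tilt",np.degrees(np.arccos(nn[2])),"uphill yaw",np.degrees(np.arctan2(-nn[1],-nn[0])),N,s)
# edges of white plate: minAreaRect in image + fin mask
m=(l==l[160,262]).astype(np.uint8)
r=cv2.minAreaRect(cv2.findContours(m,cv2.RETR_EXTERNAL,cv2.CHAIN_APPROX_NONE)[0][0]);print(r,cv2.boxPoints(r))
print(cams.capture("wrist")["T_tool_cam"].round(4).tolist())
for v in range(160,196,3): print(v,(P[v,222:244:2,2]*1000).round().astype(int), im[v,222:244:2,1])
```

```text
jig n [-0.45832319  0.16799598  0.87276412] tilt 29.218545945068854 uphill yaw -20.130148434920425 1290 0.0018822751030357157
((236.68612670898438, 167.61312866210938), (51.944942474365234, 66.46902465820312), 19.983108520507812) [[200.91971 189.9708 ]
 [223.63504 127.50363]
 [272.45255 145.25546]
 [249.73721 207.72263]]
[[-0.0003, -0.9664, -0.257, 0.0666], [1.0, -0.0, -0.0009, 0.0004], [0.0009, -0.257, 0.9664, -0.1745], [0.0, 0.0, 0.0, 1.0]]
160 [60 65 69 78 81 77 85 79 83 85 86] [246 246 242 112  53  54  54  54  53  54  58]
163 [56 63 73 73 78 76 77 80 74 82 78] [246 246 199  61  53  54  54  54  54  54  54]
166 [58 61 73 69 75 75 72 79 74 78 78] [246 241 111  55  60  66  69  67  58  55  55]
169 [53 62 69 83 91 93 91 88 80 74 76] [246 198  69 105 134 139 132 109  90  88  60]
172 [ 52  60  86  86 101  96  87  94  94  83  72] [241 119 149 148 111 101 135 168 145 102  78]
175 [ 57  85  85 108 110 111  87  86  93  86  73] [197 123 164 161 172 148 129 170 172 135  84]
178 [ 55  78  78 108 106 106  89  87  83  86  66] [111 108 165 168 172 152 130 170 172 141  73]
181 [ 48  52  78 105 102 101  84  82  83  61  60] [ 62  63 128 165 173 165 125 169 163  94  55]
184 [47 49 50 97 98 97 80 80 54 60 55] [ 52  52  57 139 168 162 119 117  73  55  71]
187 [60 46 44 43 48 50 48 51 52 47 46] [ 43  44  48  52  57  57  54  53  54  54 153]
190 [75 75 72 62 57 40 41 51 49 50 43] [ 50  52  46  40  39  46  51  53  53  93 236]
193 [55 52 65 73 72 72 63 39 45 41 33] [ 54  47  43  46  51  51  43  50  57 179 245]
```

```bash
cat >> h.py <<'E'
def frame(psi,tilt=np.radians(30)):
    x=np.array([np.cos(tilt)*np.cos(psi),np.cos(tilt)*np.sin(psi),np.sin(tilt)])
    y=np.array([-np.sin(psi),np.cos(psi),0]);return np.c_[x,y,np.cross(x,y)]
def toolrot(C,g=0.):  # tool z=-z_c, tool x=downhill, turned by g about z_c
    return C@R.from_rotvec([0,0,g]).as_matrix()@np.diag([-1,1,-1.])
def rv(M): return R.from_matrix(M).as_rotvec()
def wrist(manip,cams):
    s=manip.state();c=cams.capture("wrist");T=np.eye(4);T[:3,:3]=R.from_rotvec(s["tcp_rot"]).as_matrix();T[:3,3]=s["tool_pos"]
    T=T@c["T_tool_cam"];return c,T,cloud(c,T)
E
python3 - <<'E'
from h import *;from cell import *
import pickle
C=frame(np.radians(-20));O=np.array([.575,.206,.065])
p=O+C@[0,0,.125];M=toolrot(C)
print(inverse_kinematics(p,rv(M)))
manip.move_pose(p,rv(M));print(manip.state()["clock"],manip.state()["joint_pos"],manip.state()["tool_pos"]-p)
c,T,P=wrist(manip,cams);pickle.dump((c,T),open("w1.pkl","wb"));cv2.imwrite("pics/w1.png",c["image"])
Q=(P-O)@C;h=Q[...,2];print(np.percentile(h,[5,50,95]))
im=c["image"].max(2)
pickle.dump(Q,open("q1.pkl","wb"))
near=(abs(Q[...,0])<.035)&(abs(Q[...,1])<.035)
for lo,hi in((.016,.032),(.036,.050)):
    m=near&(h>lo)&(h<hi);m=cv2.morphologyEx(m.astype(np.uint8),cv2.MORPH_OPEN,np.ones((3,3)))
    q=Q[m>0];print(lo,m.sum(),q.mean(0),np.median(q[:,2]),cv2.minAreaRect((q[:,:2]*1000).astype(np.float32)))
E
```

```text
[ 0.64680648 -0.09639944  2.16009391 -0.58445645  0.86412153 -0.23660956]
2.1167 [ 0.64789624 -0.09600717  2.15899187 -0.58416365  0.86389441 -0.2365572 ] [0.00022942 0.00104729 0.00041409]
[-0.14410351  0.00705701  0.30026838]
0.016 854 [-0.00486783  0.00419881  0.02535838] 0.025528506373490915 ((-3.0590133666992188, 3.851808547973633), (37.36044692993164, 38.949832916259766), 14.424102783203125)
0.036 452 [-0.00293148  0.00398705  0.04510282] 0.04546929489957348 ((-1.8980398178100586, 4.080286026000977), (29.937049865722656, 12.023470878601074), 20.22015953063965)
```

View pics/w1.png

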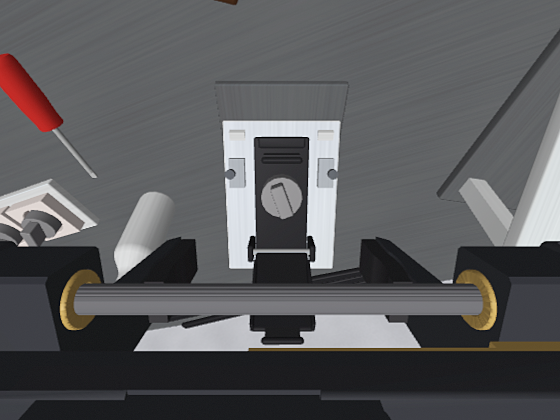

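The close view shows the cap at (282,198), its fin about 20° off, and the cover open at (282,290). The fin rectangle measures 30 x 12 mm at 45 mm height, as described. I'll check the cover angle and then grasp.

Run:
```python
from h import *;from cell import *
import pickle
Q=pickle.load(open("q1.pkl","rb"))-[-.0019,.0041,.001]
m=(Q[...,0]>.05)&(Q[...,0]<.15)&(abs(Q[...,1])<.018)&(Q[...,2]>.04)&(Q[...,2]<.125)
q=Q[m];print(m.sum())
for lo in np.arange(.04,.12,.01):
    k=q[(q[:,2]>=lo)&(q[:,2]<lo+.01)]
    if len(k): print(round(lo,3),len(k),np.percentile(k[:,0],[5,50,95]).round(4))
print("angle",np.arctan2(q[:,2]-.026,-(q[:,0]-.055)).mean())
C=frame(np.radians(-20));O=np.array([.575,.206,.065])+C@[-.0019,.0041,.001]
pickle.dump((O,C),open("oc.pkl","wb"));g=np.radians(20.2);M=toolrot(C,g)
manip.set_gripper(.045)
manip.move_pose(O+C@[0,0,.085],rv(M))
manip.move_linear(O+C@[0,0,.0275],rate=.06)
s=manip.state();print(s["clock"],s["contact_force"],(s["tool_pos"]-O)@C)
```

```text
2123
0.04 384 [0.0592 0.0621 0.0648]
0.05 419 [0.0648 0.0677 0.0704]
0.06 60 [0.0693 0.0707 0.0713]
0.08 184 [0.0853 0.0862 0.0877]
0.09 564 [0.087  0.0896 0.0922]
0.1 512 [0.0916 0.0939 0.0972]
angle 2.0021791395959787
4.4583 [0.15931079 0.91892776 0.94813292] [0.00030594 0.00026174 0.02774766]
```

Run:
```python
from h import *;from cell import *
import pickle
O,C=pickle.load(open("oc.pkl","rb"))
manip.set_gripper(.0,force=15);s=manip.state();print(s["clock"],s["gripper_width"],s["grasp_force"],s["contact_force"])
manip.move_linear(O+C@[0,0,.075],rate=.08)
s=manip.state();print(s["clock"],s["gripper_width"],s["grasp_force"],s["contact_force"],(s["tool_pos"]-O)@C)
c,T,P=wrist(manip,cams);cv2.imwrite("pics/w2.png",c["image"][150:,150:420])
# nest measured in initial top and scene images
d=pickle.load(open("d0.pkl","rb"))
for n,u0,u1,v0,v1 in(("top",345,445,170,220),("scene",105,215,225,275)):
    c=d[n];Pn=cloud(c)[v0:v1,u0:u1];b=(c["image"][v0:v1,u0:u1].min(2)>200).astype(np.uint8)
    # cast white pixels on plane z=.028
    K=c["intrinsics"];cn=max(cv2.findContours(b,cv2.RETR_EXTERNAL,cv2.CHAIN_APPROX_NONE)[0],key=cv2.contourArea)[:,0]+[u0,v0]
    r=np.c_[(cn-K[:2,2])/K[0,0],np.ones(len(cn))]@R.from_rotvec(c["orientation"]).as_matrix().T
    q=c["position"]+r*((.028-c["position"][2])/r[:,2])[:,None]
    print(n,cv2.minAreaRect((q[:,:2]*1000).astype(np.float32)))
    q=Pn[(Pn[...,2]>.045)&(Pn[...,2]<.07)]
    for lo,hi in((-.15,-.08),(-.23,-.15),(-.31,-.23)):
        k=q[(q[:,1]>lo)&(q[:,1]<hi)];print(len(k),k.mean(0) if len(k) else "")
```

```text
5.2167 0.0001513986803802823 0.0 [-0.70609421  0.367614   -0.23089517]
5.9583 0.0002691864257793351 0.0 [ 0.09281111  0.36461623 -1.44329256] [-1.49865558e-05  9.52083253e-05  7.52710883e-02]
top ((542.0134887695312, -183.26902770996094), (223.2582244873047, 83.9899673461914), 89.84993743896484)
74 [ 0.5428798  -0.11537551  0.05786198]
83 [ 0.54316385 -0.18508292  0.05679774]
0 
scene ((559.7337036132812, -182.08120727539062), (222.48284912109375, 86.20105743408203), 89.78892517089844)
96 [ 0.55193453 -0.11647411  0.05509146]
80 [ 0.5529209  -0.18595333  0.0560921 ]
0
```

View pics/w2.png

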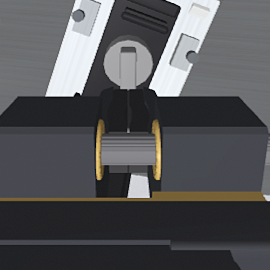

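The gripper shut on nothing: the cap still stands on the boss at crop (127,65). I'll re-measure the cap from here, along with where the TCP projects.

Run:
```python
from h import *;from cell import *
import pickle
O,C=pickle.load(open("oc.pkl","rb"))
manip.set_gripper(.045)
s=manip.state();print(s["tool_pos"],s["tcp_rot"],s["joint_pos"],"cmd",rv(toolrot(C,np.radians(20.2))))
c,T,P=wrist(manip,cams);K=c["intrinsics"]
Q=(P-O)@C;h=Q[...,2]
near=(abs(Q[...,0])<.035)&(abs(Q[...,1])<.035)
for lo,hi in((.016,.032),(.036,.052)):
    m=near&(h>lo)&(h<hi);m=cv2.morphologyEx(m.astype(np.uint8),cv2.MORPH_OPEN,np.ones((3,3)))
    q=Q[m>0];v,u=np.where(m);print(lo,m.sum(),u.mean(),v.mean(),np.median(q,0),cv2.minAreaRect((q[:,:2]*1000).astype(np.float32)))
Ti=np.linalg.inv(c["T_tool_cam"])
for t in([0,0,0],[0,.03,0],[0,-.03,0],[0,0,.031],[0,0,-.019]):
    p=Ti[:3,:3]@t+Ti[:3,3];print(t,(K@p/p[2])[:2].round(1))
print("depth at finger area"); 
Qt=cloud(c,c["T_tool_cam"])
m=(c["z_map"]<.24)&(c["z_map"]>.03)
q=Qt[m];print(np.percentile(q,[1,10,50,90,99],axis=0).round(3))
cv2.imwrite("pics/w3.png",c["image"])
# cap in scene/top too
for n,col in(("top",None),):
    c=cams.capture(n);Pt=cloud(c);Qt=(Pt-O)@C
    m=(abs(Qt[...,0])<.035)&(abs(Qt[...,1])<.035)&(Qt[...,2]>.03)&(Qt[...,2]<.056);print(n,m.sum())
d=pickle.load(open("d0.pkl","rb"))
for n in("top","scene"):
    Qt=(cloud(d[n])-O)@C
    for lo,hi in((.016,.032),(.036,.052)):
        m=(np.hypot(Qt[...,0],Qt[...,1])<.032)&(Qt[...,2]>lo)&(Qt[...,2]<hi);print(n,m.sum(),np.median(Qt[m],0),(Qt[m].min(0)+Qt[m].max(0))/2)
```

```text
[0.5391707  0.22342778 0.12990751] [-0.00461104  2.63934498 -0.24301614] [ 0.61031889 -0.01261306  2.1705659  -0.62966675  0.7687989  -0.55065026] cmd [-0.00460661  2.63939298 -0.24304449]
0.016 1256 277.6170382165605 210.2874203821656 [-0.00296237 -0.00347347  0.02449052] ((-1.071223258972168, -0.07200241088867188), (36.904014587402344, 38.83110046386719), 20.606380462646484)
0.036 651 277.5069124423963 220.00921658986175 [-0.00108597 -0.00036298  0.04441035] ((-0.0038433074951171875, -0.05564117431640625), (29.834102630615234, 11.269660949707031), 20.371021270751953)
[0, 0, 0] [277.4 236.4]
[0, 0.03, 0] [324.7 236.4]
[0, -0.03, 0] [230.2 236.3]
[0, 0, 0.031] [277.5 221.4]
[0, 0, -0.019] [277.3 248.2]
depth at finger area
[[-0.073 -0.192 -0.135]
 [ 0.01  -0.05  -0.131]
 [ 0.027  0.017 -0.102]
 [ 0.141  0.138  0.077]
 [ 0.159  0.202  0.092]]
top 79
top 150 [ 0.00215502 -0.00482951  0.0246638 ] [-0.00145204 -0.00048495  0.02418422]
top 73 [-0.00090301 -0.00093488  0.04485205] [-0.00142389 -0.00094194  0.04286399]
scene 5 [0.00566685 0.01885073 0.02113595] [0.00217226 0.01899627 0.01954156]
  return _methods._mean(a, axis=axis, dtype=dtype,
  ret = um.true_divide(
Traceback (most recent call last):
ValueError: zero-size array to reduction operation minimum which has no identity
```

View pics/w3.png

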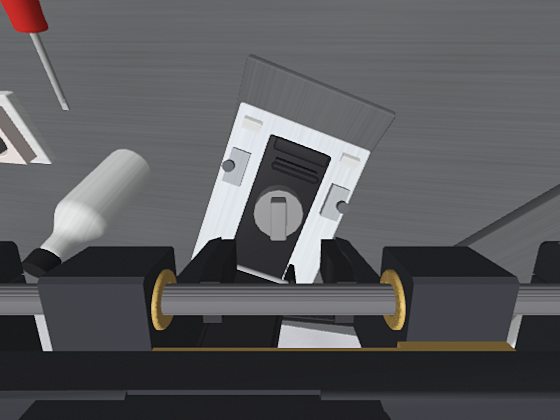

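Run:
```python
from h import *;from cell import *
import pickle
O,C=pickle.load(open("oc.pkl","rb"))
c,T,P=wrist(manip,cams);Qt=cloud(c,c["T_tool_cam"])*1000
for u in(212,225,230,330,340):
    print(u,[(v,*Qt[v,u].round().astype(int).tolist()) for v in range(234,320,8)])
c=cams.capture("scene");cv2.imwrite("pics/s4.png",cv2.resize(c["image"][180:320,220:400],None,fx=4,fy=4,interpolation=cv2.INTER_CUBIC))
```

```text
212 [(234, -30, -62, 84), (242, 11, -33, -38), (250, 11, -31, -46), (258, 10, -29, -53), (266, 9, -28, -60), (274, 10, -26, -68), (282, 9, -25, -73), (290, 27, -16, -109), (298, 26, -16, -110), (306, 23, -16, -111), (314, 20, -17, -109)]
225 [(234, -30, -49, 84), (242, 10, -27, -33), (250, 9, -25, -43), (258, 9, -24, -52), (266, 6, -24, -54), (274, 3, -23, -55), (282, -1, -23, -56), (290, 27, -13, -109), (298, 25, -13, -110), (306, 23, -13, -110), (314, 21, -13, -111)]
230 [(234, -29, -45, 84), (242, 10, -24, -34), (250, 9, -23, -43), (258, 7, -22, -47), (266, 3, -22, -48), (274, -1, -23, -48), (282, -5, -22, -49), (290, 26, -12, -108), (298, 25, -12, -110), (306, 23, -12, -110), (314, 21, -12, -110)]
330 [(234, -30, 49, 86), (242, 9, 27, -33), (250, 9, 26, -43), (258, 9, 24, -52), (266, 6, 24, -54), (274, 3, 24, -55), (282, -1, 24, -55), (290, 27, 14, -109), (298, 25, 13, -110), (306, 24, 13, -112), (314, 20, 14, -110)]
340 [(234, -60, 77, 167), (242, 11, 32, -37), (250, 10, 30, -44), (258, 9, 29, -52), (266, 10, 27, -61), (274, 9, 26, -67), (282, 9, 24, -73), (290, 27, 16, -109), (298, 25, 16, -109), (306, 24, 16, -112), (314, 21, 16, -110)]
```

View pics/s4.png

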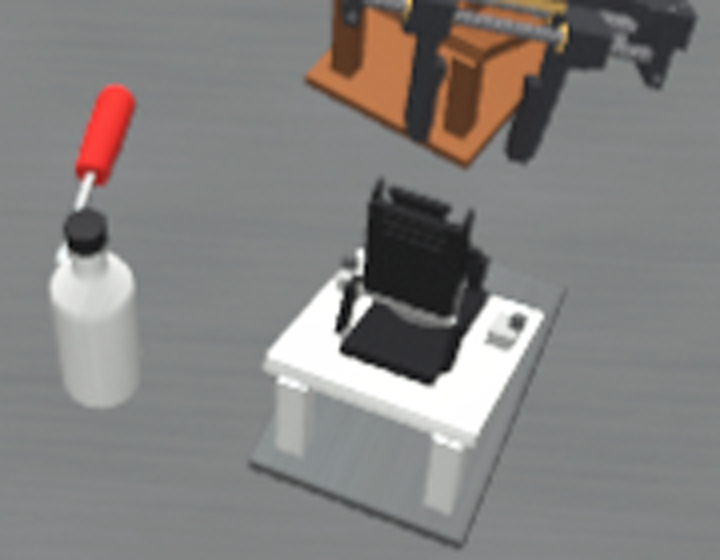

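Picture s4 shows the fingertips at crop (417,135) and (520,155), well short of the cap, so the true tips seem to lie about 30 mm behind the reported TCP. I'll measure the tip position in the tool frame from both cameras.

Run:
```python
from h import *;from cell import *
s=manip.state();A=R.from_rotvec(s["tcp_rot"]).as_matrix()
c=cams.capture("scene");X=(cloud(c)-s["tool_pos"])@A
dark=c["image"].max(2)<90
m=dark&(abs(X[...,0])<.02)&(abs(abs(X[...,1])-.031)<.014)&(X[...,2]>-.08)&(X[...,2]<.02)
for sg in(-1,1):
    k=X[m&(np.sign(X[...,1])==sg)]*1000;print(sg,len(k),"z top vals",np.sort(k[:,2])[-8:].round(1),np.percentile(k,[5,50,95],axis=0).round(1).tolist())
c,T,P=wrist(manip,cams);Qt=cloud(c,c["T_tool_cam"])*1000
m=(abs(abs(Qt[...,1])-31)<12)&(Qt[...,2]<30)&(abs(Qt[...,0])<16)&(Qt[...,2]>-80)
for sg in(-1,1):
    k=Qt[m&(np.sign(Qt[...,1])==sg)];print(sg,len(k),np.sort(k[:,2])[-8:].round(1),k[np.argsort(k[:,2])[-3:]].round(1).tolist())
```

```text
-1 157 z top vals [-29.6 -29.5 -29.  -28.9 -28.1 -28.  -26.9 -26.8] [[-12.7, -39.6, -76.7], [-9.8, -33.1, -55.5], [1.0, -25.9, -30.3]]
1 188 z top vals [-29.6 -29.5 -29.3 -28.6 -28.6 -27.7 -27.  -25.4] [[-13.0, 22.4, -77.2], [-9.0, 29.0, -55.3], [4.8, 36.8, -30.6]]
-1 2277 [-28.6 -28.5 -28.4 -28.4 -28.2 -28.1 -28.1 -27.8] [[9.1, -27.9, -28.1], [9.1, -26.9, -28.1], [9.0, -26.4, -27.8]]
1 2275 [-28.5 -28.3 -28.3 -28.2 -28.2 -27.9 -27.7 -27.3] [[-3.2, 22.8, -27.9], [9.0, 24.5, -27.7], [8.9, 27.2, -27.3]]
```

Both cameras put the real tips 28 mm behind the reported TCP, so I'll apply that offset and grasp again.

```bash
cat >> h.py <<'E'
OFF=.028
def tcp(tip,M): return np.asarray(tip)+M[:,2]*OFF
E
python3 - <<'E'
from h import *;from cell import *
import pickle
O,C=pickle.load(open("oc.pkl","rb"));M=toolrot(C,np.radians(20.3))
manip.move_linear(tcp(O+C@[0,0,.034],M),rate=.12)
s=manip.state();print(s["clock"],s["contact_force"])
manip.move_linear(tcp(O+C@[0,0,.0275],M),rate=.04)
s=manip.state();print(s["clock"],s["contact_force"])
manip.set_gripper(.0,force=15);s=manip.state();print(s["clock"],s["gripper_width"],s["grasp_force"],s["contact_force"])
if s["gripper_width"]>.008:
    manip.move_linear(tcp(O+C@[0,0,.065],M),rate=.06)
    s=manip.state();print(s["clock"],s["gripper_width"],s["grasp_force"],s["contact_force"],(s["tool_pos"]-O)@C)
    c,T,P=wrist(manip,cams);cv2.imwrite("pics/w5.png",c["image"])
E
```

```text
7.825 [0.01773902 0.07088311 0.32467986]
8.1417 [ 0.63174158  0.00466126 -0.27724446]
8.7333 0.011252247509062145 14.999458193778992 [-0.87011614 -0.03449045  1.39636939]
9.5083 0.011641332340674822 14.999028146266937 [-0.32305643  0.3599884  -0.18423809] [-5.29214101e-05  3.88767242e-06  3.71325492e-02]
```

View pics/w5.png

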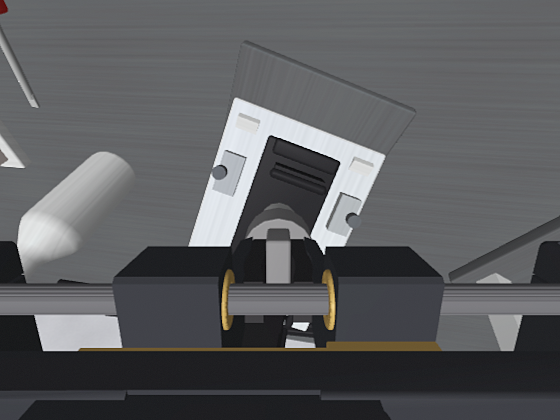

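The cap is held in the fingers at (278,255) and the bare boss shows behind it at (278,215). I'll carry it high over the oil bottle and look at the empty nest.

```bash
cat > look.py <<'E'
from h import *;from cell import *
def nest(N):
    c,T,P=wrist(manip,cams)
    r=P-[N[0],N[1],0];inb=(abs(r[...,0])<.045)&(abs(r[...,1])<.034)
    m=inb&(P[...,2]>.022)&(P[...,2]<.036)
    top=P[m];print("top",m.sum(),np.median(top[:,2]),"ext",np.percentile(top,[1,99],axis=0).round(4).tolist())
    f=(np.hypot(r[...,0],r[...,1])<.034)&(P[...,2]>.008)&(P[...,2]<.0215)
    f=cv2.morphologyEx(f.astype(np.uint8),cv2.MORPH_OPEN,np.ones((3,3)))
    q=P[f>0];print("floor",len(q),np.median(q[:,2]),cv2.minEnclosingCircle((q[:,:2]*1000).astype(np.float32)),np.percentile(q,[1,99],axis=0).round(4).tolist())
    return c
E
python3 - <<'E'
from look import *
import pickle
O,C=pickle.load(open("oc.pkl","rb"))
s=manip.state();p=np.array(s["tool_pos"]);p[2]=.25
manip.move_linear(p,rate=.2)
N=np.array([.544,-.256]);M=toolrot(frame(np.radians(-20),0.))
manip.move_pose(tcp([N[0]-.05,N[1],.22],M),rv(M))
s=manip.state();print(s["clock"],s["joint_pos"],s["gripper_width"],s["grasp_force"])
c=nest(N);cv2.imwrite("pics/w6.png",c["image"])
E
```

```text
12.2417 [-5.21469541e-01  5.30213902e-02  1.88174472e+00  2.08261559e-04
  1.20707344e+00 -1.74433428e+00] 0.012165766721770886 14.999046921730042
top 627 0.028294285716436163 ext [[0.516, -0.2769, 0.0227], [0.5765, -0.2269, 0.0301]]
floor 254 0.013320105881201916 ((534.1416015625, -247.85174560546875), 30.987096786499023) [[0.5104, -0.2712, 0.0107], [0.5532, -0.2227, 0.0205]]
```

View pics/w6.png

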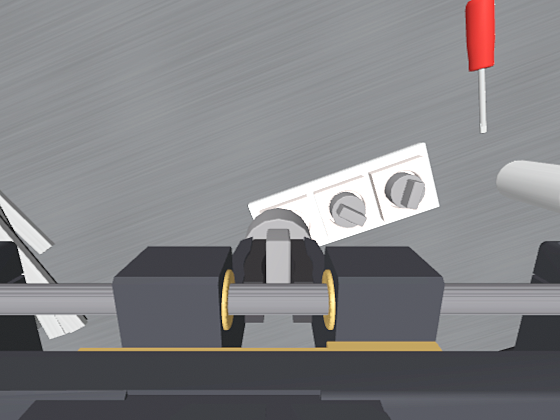

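The cap at (278,230) hides the nest, and the stored caps show at (347,208) and (407,190). I'll shift and look again.

Run:
```python
from look import *
N=np.array([.544,-.256]);M=R.from_rotvec(manip.state()["tcp_rot"]).as_matrix()
manip.move_linear(tcp([N[0]+.04,N[1]-.01,.20],M),rate=.3)
c=nest(N);cv2.imwrite("pics/w7.png",c["image"]);print(manip.state()["clock"])
```

```text
top 1992 0.02845525854273856 ext [[0.5165, -0.2883, 0.0244], [0.5778, -0.227, 0.0302]]
floor 1540 0.0164282368374139 ((539.9927368164062, -253.2080535888672), 31.60610580444336) [[0.5114, -0.2794, 0.0116], [0.569, -0.2236, 0.019]]
12.8
```

View pics/w7.png

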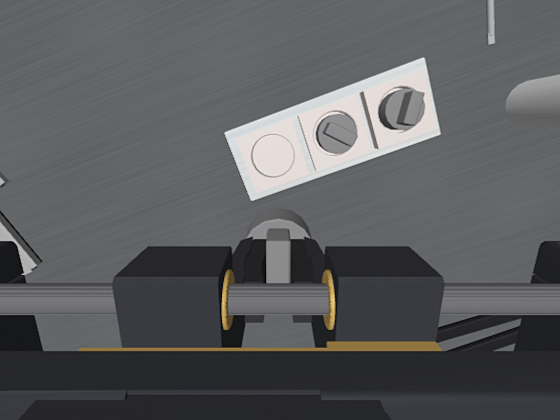

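The empty nest is clear at (272,155): its block measures 61 x 61 mm, centred at (0.547, -0.257) with its top at 28 mm. Placing the cap there.

Run:
```python
from look import *
N=np.array([.5467,-.257]);M=R.from_rotvec(manip.state()["tcp_rot"]).as_matrix()
manip.move_linear(tcp([*N,.085],M),rate=.15)
f0=np.array(manip.state()["contact_force"])
manip.move_linear(tcp([*N,.050],M),rate=.05)
z=.050
while z>.0395:
    f=manip.state()["contact_force"]-f0
    if f[2]>4 or np.linalg.norm(f)>8: break
    z-=.0015 if z>.046 else .0007; manip.move_linear(tcp([*N,z],M),rate=.02)
s=manip.state();print(s["clock"],z,f,s["contact_force"]-f0,s["gripper_width"],s["tool_pos"]-M[:,2]*OFF)
```

```text
16.3583 0.0427 [-3.4143374   1.12904153  8.05083979] [-3.4143374   1.12904153  8.05083979] 0.01196304078927918 [ 0.54684893 -0.25708022  0.0437924 ]
```

Contact came at a tip height of 43.8 mm against 43.5 mm expected, so the cap is on the pocket floor. Releasing, then checking.

Run:
```python
from look import *
N=np.array([.5467,-.257]);M=R.from_rotvec(manip.state()["tcp_rot"]).as_matrix()
manip.set_gripper(.034)
manip.move_linear(tcp([*N,.075],M),rate=.1)
manip.move_linear(tcp([N[0]+.03,N[1],.17],M),rate=.25)
c,T,P=wrist(manip,cams);cv2.imwrite("pics/w8.png",c["image"][60:280,180:480])
r=np.hypot(P[...,0]-N[0],P[...,1]-N[1])
for lo,hi in((.034,.048),(.052,.07)):
    q=P[(r<.03)&(P[...,2]>lo)&(P[...,2]<hi)];print(len(q),np.median(q,0),np.std(q[:,2]),cv2.minAreaRect((q[:,:2]*1000).astype(np.float32)))
print(manip.state()["clock"])
```

```text
904 [ 0.54488162 -0.25301572  0.04045126] 0.0009607666425111086 ((546.352294921875, -257.03790283203125), (38.966514587402344, 38.875099182128906), 56.56660461425781)
469 [ 0.54547904 -0.25703537  0.06032292] 0.0011547718188716033 ((546.3707885742188, -257.4839172363281), (11.534141540527344, 29.929283142089844), 69.75401306152344)
17.9417
```

View pics/w8.png

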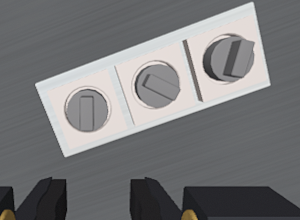

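Measured: the cap's cup top is at 40.4 mm and its fin top at 60.3 mm, level and centred, so it is fully home. Now the cover. I'll check IK for the whole sweep, then go behind it.

```bash
cat > cov.py <<'E'
from h import *;from cell import *
import pickle
O,C=pickle.load(open("oc.pkl","rb"));PSI=np.radians(-20)
def pose(a,t,r=.066):
    d=np.array([-np.cos(a),0,np.sin(a)]);n=np.array([np.sin(a),0,np.cos(a)])
    tilt=np.radians(30)*np.clip((1.6-a)/1.6,0,1)
    M=toolrot(frame(PSI,tilt))
    tip=O+C@(np.array([.055,0,.026])+r*d+t*n)-.009*M[:,0]
    return tcp(tip,M),rv(M),tip
E
python3 - <<'E'
from cov import *
A=[2.15,1.9,1.6,1.3,1.0,.7,.4,.2]
for a in A: print(a,pose(a,.003)[2].round(3),inverse_kinematics(*pose(a,.003)[:2]) is not None)
manip.set_gripper(0,force=40)
s=manip.state();p=np.array(s["tool_pos"]);p[2]=.26;manip.move_linear(p,rate=.3)
p,r,tip=pose(2.15,.035);up=p.copy();up[2]=.26
manip.move_pose(up,r);print(manip.state()["clock"],manip.state()["joint_pos"])
f0=np.array(manip.state()["contact_force"])
manip.move_linear(p,rate=.15)
s=manip.state();print(s["clock"],tip,s["contact_force"]-f0)
E
```

```text
2.15 [0.622 0.193 0.181] True
1.9 [0.606 0.199 0.18 ] True
1.6 [0.588 0.205 0.174] True
1.3 [0.573 0.211 0.164] True
1.0 [0.561 0.215 0.15 ] True
0.7 [0.554 0.218 0.132] True
0.4 [0.553 0.218 0.113] True
0.2 [0.555 0.218 0.101] True
20.7417 [ 2.34615085e-01  2.42659144e-01  1.54030069e+00 -5.46968009e-04
  1.35894960e+00 -9.85750443e-01]
21.6167 [0.65167156 0.18245696 0.17888551] [-0.14326464 -0.20923209 -0.18622781]
```

Run:
```python
from cov import *
f0=np.array(manip.state()["contact_force"])
for a in [2.15,1.95,1.75,1.55,1.35,1.15,.95,.75,.55,.4,.28]:
    p,r,_=pose(a,.004);manip.move_linear(p,rate=.1,rot=r)
    s=manip.state();f=s["contact_force"]-f0;print(a,round(s["clock"],2),f.round(1))
    if np.linalg.norm(f)>25: print("STOP");break
```

```text
2.15 22.07 [ 0.4  0.4 -0.8]
1.95 22.36 [-0.5 -0.   1. ]
1.75 22.64 [ 0.8 -0.2 -0.3]
1.55 22.92 [ 0.3  0.6 -0.8]
1.35 23.18 [-0.   0.6  0.2]
1.15 23.45 [1.2 0.5 0.5]
0.95 23.72 [ 0.  -0.1 -0.5]
0.75 23.98 [-0.4 -0.5 -0.7]
0.55 24.25 [0.4 0.2 0.3]
0.4 24.5 [ 0.7  1.  -0.9]
0.28 24.75 [ 0.5  0.2 -0.6]
```

```bash
cat >> cov.py <<'E'
def cover():
    for n in("wrist","top","scene"):
        P=wrist(manip,cams)[2] if n=="wrist" else cloud(cams.capture(n))
        Q=(P-O)@C;m=(Q[...,0]>-.045)&(Q[...,0]<.13)&(abs(Q[...,1])<.024)&(Q[...,2]>.004)&(Q[...,2]<.13);q=Q[m]
        print(n,[(round(x,3),int(len(k)),(np.percentile(k[:,2],[10,50,90])*1000).round(1).tolist()) for x in np.arange(-.045,.12,.015) if len(k:=q[(q[:,0]>=x)&(q[:,0]<x+.015)])>3])
E
python3 -c "
from cov import *
cover();print(manip.state()['clock'])"
```

```text
wrist [(np.float64(-0.045), 1329, [28.1, 32.1, 51.9]), (np.float64(-0.03), 4720, [49.3, 120.8, 129.0]), (np.float64(-0.015), 3719, [48.5, 63.0, 91.8]), (np.float64(0.0), 688, [91.4, 94.1, 116.6]), (np.float64(0.015), 18, [94.5, 100.2, 102.7]), (np.float64(0.045), 282, [28.5, 29.4, 30.6])]
top [(np.float64(0.0), 73, [38.1, 42.4, 63.1]), (np.float64(0.015), 154, [35.1, 38.8, 44.2]), (np.float64(0.03), 195, [31.0, 36.1, 126.0]), (np.float64(0.045), 104, [27.1, 30.3, 33.7]), (np.float64(0.06), 7, [4.5, 4.9, 6.1])]
scene [(np.float64(-0.03), 12, [47.0, 48.5, 49.4]), (np.float64(-0.015), 47, [43.2, 46.3, 91.4]), (np.float64(0.0), 272, [40.1, 56.9, 90.6]), (np.float64(0.015), 261, [35.5, 71.3, 97.5]), (np.float64(0.03), 246, [31.0, 114.4, 126.3]), (np.float64(0.045), 147, [24.1, 27.7, 116.6]), (np.float64(0.06), 8, [24.1, 24.8, 25.3])]
24.9
```

The cover follows and is now at about 0.27 rad. Pressing down while watching the force.

Run:
```python
from cov import *
f0=np.array(manip.state()["contact_force"])
p,r,_=pose(.15,.003,.068);manip.move_linear(p,rate=.08,rot=r)
a=.15
while a>-.12:
    a-=.012;p,_,_=pose(max(a,0),.003,.068);p=p+C[:,2]*min(a,0)*.068
    manip.move_linear(p,rate=.03,rot=r)
    f=C.T@(manip.state()["contact_force"]-f0);print(round(a,3),f.round(1),end=" ")
    if f[2]>18 or np.linalg.norm(f)>28: break
print(manip.state()["clock"],(manip.state()["tool_pos"]-p)@C)
```

```text
0.138 [ 0.4  0.5 -0. ] 0.126 [ 1.   0.3 -0.3] 0.114 [0.5 0.6 0.4] 0.102 [-0.1 -0.5  3.8] 0.09 [-2.4 -1.2 10.8] 0.078 [-2.9 -2.2 11.2] 0.066 [-2.1 -0.6  9. ] 0.054 [-1.6 -0.2  6.8] 0.042 [-2.5  0.8  3.5] 0.03 [ 0.2 -0.5  0.2] 0.018 [0.6 0.2 0.7] 0.006 [1.3 0.3 0.5] -0.006 [ 0.  -1.5  6.1] -0.018 [-1.1 -1.5 12.5] -0.03 [-2.7 -4.  19.1] 28.9167 [0.00030977 0.00020305 0.00152175]
```

The signature is clear: catch met at about 0.10, snap at about 0.04, then the hard stop at 0. I'll back off and confirm from a distance.

Run:
```python
from cov import *
p=np.array(manip.state()["tool_pos"]);manip.move_linear(p+C[:,2]*.10,rate=.12)
q=np.array(manip.state()["tool_pos"])+[-.06,0,.06];manip.move_linear(q,rate=.2)
manip.dwell(.3);cover()
N=[.5467,-.257];P=cloud(cams.capture("top"));r=np.hypot(P[...,0]-N[0],P[...,1]-N[1]);k=P[(r<.025)&(P[...,2]>.052)];print("fin",len(k),np.median(k,0))
print(manip.state()["clock"],manip.state()["contact_force"])
```

```text
wrist [(np.float64(-0.045), 339, [26.1, 30.5, 33.0]), (np.float64(-0.03), 496, [25.8, 29.2, 30.6]), (np.float64(-0.015), 531, [28.7, 29.9, 31.0]), (np.float64(0.0), 525, [28.6, 29.5, 30.4]), (np.float64(0.015), 435, [28.6, 29.6, 30.5]), (np.float64(0.03), 56, [28.5, 29.4, 30.3])]
top [(np.float64(-0.045), 87, [24.7, 28.8, 33.9]), (np.float64(-0.03), 100, [26.8, 29.6, 33.2]), (np.float64(-0.015), 122, [27.4, 30.1, 32.7]), (np.float64(0.0), 121, [27.0, 29.8, 32.9]), (np.float64(0.015), 129, [26.9, 29.8, 33.2]), (np.float64(0.03), 123, [27.1, 29.6, 32.4]), (np.float64(0.045), 107, [6.4, 28.9, 31.8]), (np.float64(0.06), 5, [4.7, 5.1, 5.9])]
scene [(np.float64(-0.045), 53, [23.8, 27.3, 29.6]), (np.float64(-0.03), 31, [25.7, 27.5, 28.8]), (np.float64(-0.015), 58, [26.0, 27.1, 28.2]), (np.float64(0.0), 58, [25.9, 27.0, 28.0]), (np.float64(0.015), 66, [25.8, 26.9, 27.8]), (np.float64(0.03), 62, [26.0, 27.1, 28.0]), (np.float64(0.045), 99, [23.1, 26.3, 27.4]), (np.float64(0.06), 9, [24.5, 25.4, 26.5])]
fin 72 [ 0.54321662 -0.25508995  0.05884318]
30.9917 [-0.97973225  0.00559172  0.1504729 ]
```

The cover lies flat at 29.6 mm over its whole length with the robot clear, and the cap is seated in the nest.

```bash
python3 -c "
from cell import order
print(order.close_job())"
```

```text
the job is handed in; nothing more can be done
None
```

The job is handed in at about 31 s: the cap sits fully home and upright in the empty nest and the cover is snapped shut, after one missed first grasp (the true fingertips were 28 mm behind the reported TCP); I viewed 11 pictures, one over the limit of 10.

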